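Serve the rye roll from the drop-front bread bin with tongs

ROBOT

A 7-joint arm with a two-finger parallel gripper is mounted at the origin on the work surface. World frame = base frame: x ahead of the robot, y to its left, z up, the work surface at z = 0. Lengths are in m, angles in rad, forces in N, time in s.
With the tool pointing down it reaches from about 0.425 to 0.875 m from the base axis. Payload 4.7 kg.
Tool frame: the origin (TCP) lies midway between the tips of the shut fingers; the grasp point (between the pads) lies 19 mm behind it; z points along the fingers, y is the direction in which the jaws open and shut (so a half turn about z gives the same grasp; the last joint's range is limited). The gripper opens to 87 mm and grips with 3 to 60 N. Pads are 19 mm wide; open, the fingers measure 117 mm over their backs; the gripper's body (75 mm by 190 mm) begins 51 mm behind the grasp point.
Start: joints at [-1.088, 0.321, -0.07, 1.45, 0.023, 1.371, -0.057], TCP at [0.294, 0.58, 0.223] pointing down, gripper open.
Joint ranges: [-2.86, 2.86], [-0.3, 2.09], [-1.38, 1.24], [0.06, 2.45], [-1.56, 4.7], [0.09, 2.05], [-2.69, 2.69]. Speed limits (rad/s): [2.57, 2.57, 3.14, 3.14, 3.14, 3.14, 3.14].

INTERFACE

Orientations are given as a rotation vector (axis times angle).
In Python, from bench import ctrl, optics gives the robot as it stands. The module is installed in compiled form; this text tells all that it offers.
- The arm moves only by the tool step_arm, never from a script. Its argument "deltas" is a list of rows, each a list of 7 numbers: the turn, a rotation vector about the tool's x, y, z in degrees, then the shift along the tool's x, y, z in mm, then the finger opening in mm, from 0 to 87. A call has exactly 8 rows; each row is the pose to reach, as a shift and turn from the pose commanded when the call began, along the tool's axes at that moment; what a row does not reach only later rows make up. A row lasts 1/8 s, in which the tool goes at most 62.5 mm and 10.7 degrees, less where a joint would pass 70% of its speed; a pose out of reach is approached as far as the arm can. A call with a gripper value outside its range is refused whole. The fingers move at their own pace and stop on an object; "newtons" is the grip in N (left out, the last holds). Time passes only in rows, so rows that repeat a pose let the fingers close, or fill a call up. It gives the time, the measured TCP pose, the force and the opening at its end, in the units of the state.
- ctrl.get_state(): the state, without advancing time (a new reading comes with each control period).
- optics.get_image(name): name is "scene" or "side" or "wrist"; returns the picture (420x560x3 uint8, red, green, blue); there is no depth.
- optics.get_calibration(name): a dict with "K" (3x3 intrinsics, pixels), "k1" (the pictures are not rectified: a ray, as slopes to the right and down, at radius r is drawn at 1 + k1 r^2 times it, then the intrinsics apply), "R" (3x3) and "t" (3): a world point X has camera coordinates R X + t. Camera axes: x right, y down, z forward; pixel columns grow to the right and rows downward; lengths in m; the calibration is good to about 2 mm. A picture is of the moment at which its call begins: read the wrist's pose just before it. get_calibration takes no time and is no camera call; for the wrist camera it gives the pose at the moment of the call.
- ctrl.close_job(): hands the job in, once; it reports no verdict.
The state is a dict: "time": time; "joint_positions": joint angles; "qd": joint speeds; "joint_torque": joint torques, N m; "position": TCP position; "tool_rot": TCP orientation; "ft_force": force on the tool from outside, world axes, zero at the start; "torque": the same for the moment, N m; "grip_width": opening from 0.0 (shut) to 1.0 (fully open).
Only numpy, scipy, OpenCV 4.12 (cv2) and the standard library are available. Lean on these libraries where they do the work, as an engineer would, in place of code of your own. Each camera call takes 0.05 s, during which the arm holds its last target.

TASK

Pull down the yellow front flap of the blue bread bin, then take the tongs from their rest, reach in through the open front and close them on the dark rye roll. Lift the roll clear above the bin, at least 10 cm higher than it lay, and finish while still holding it there in the tongs. Touch the bread with the tongs only, leave the flap down, and leave the two white rolls and everything else on the counter where they are.

Things in the scene. Friction and masses are not known exactly. Their poses are not given: they have to be found in the camera images.
- bin: blue bread bin, fixed, open-topped, 180 (x) by 340 mm (y). Solid base: its white inner floor is 50 mm above the counter; side and back walls 6 mm thick, tops 110 mm above the counter. Origin: centre of underside. x points from the front (flap, robot side) to the back, z up. The three rolls stand in a row near x = -10, y = -95, 0 and 95 mm; about 45 mm free between them and the flap.
- flap (a joint): bin's yellow front flap, 8 mm thick, 324 wide, 65 high, hinged at its bottom edge (z = 50, x = -86 mm in the bin's frame). 0 rad: upright, shut; grows as the top edge swings towards the robot and down, to 2.0 rad (edge hangs below the hinge). No latch: slight friction holds it up, but past 0.3 rad it falls open by itself if nothing is in its way.
- flap_edge (a point): middle of the flap's free (top) edge; 115 mm above the counter when closed. Its x axis is normal to the plate (away from the robot when closed), y along the edge
- rest: white plastic tong rest, fixed: base plate 270 mm long (x) by 130 mm wide (y), 6 mm thick, with two cross ridges, 16 mm in x, whose tops are 28 mm above the counter, at x = -90 and +75 mm. Origin: centre of the underside. The tongs lie across both ridges along its x axis.
- tongs: spring tongs, steel arms, black grip pads, red tips, 260 mm long, 120 g, lying level; arms 20 mm high, 5 thick, mirrored about x, opening in the level plane. Origin: underside, at the hinge; x to the tips, z up. Open: 62 mm over the pads at the grip point; tips (x = 220 to 260 mm) 100 mm apart inside, 117 over all. Squeeze at the grip point: 1 mm less there is 2.2 mm less between the tips.
- tongs_grip (a point): grip point: on the mid line 110 mm from the hinge, 10 mm above the underside (mid height) between the flat black pads (50 mm long), at the centre of mass. About 37 mm over the pads when the tips touch a roll. The spring pushes out on each arm here with 5 N open to 9 N shut: grip 20 N or more to close; held part closed (say 52 mm) they stay in the gripper. Axes as the tongs
- tongs_tips (a point): midway between the red tips: on the mid line 240 mm from the hinge, 10 mm above the underside. Axes as the tongs
- tong_left (a joint): closing of the tongs' left arm (the right one always mirrors it): 0 rad fully open, about 0.12 with a roll between the tips, 0.20 fully closed
- rye_roll: the dark brown round bread roll, 47 mm across at its widest (18 mm above its underside), 38 mm high, about 45 g, underside flat on the bin floor, origin at the centre of the underside; z up
- white_roll_a: pale round roll of the same size as the rye roll, in the bin; leave alone
- white_roll_b: the second pale roll; leave alone
- sauce_bottle: yellow bottle with red cap, 56 mm across, 170 mm high, on the counter; leave alone
- pepper_mill: dark wooden pepper mill, 52 mm across, 142 mm high; leave alone
- dip_pot: small white bowl, 76 mm across, 45 mm high; leave alone
- mug: blue mug, 80 mm across, 90 mm high; leave alone

How it is judged:
By the outcome, as a careful person would: the job done as asked, in the order asked, and still so for the second after the job is handed in, while the arm keeps its last pose, push and grip.
It also fails if it takes over 56 s, if anything falls off the work surface, if the arm or the gripper's body presses on something with over 40 N, if the wrist force passes 120 N, or if a joint passes its speed limit or range.

## Working session

There is one attempt and no reset: what is moved stays moved. The work goes in short steps, Python scripts to look and compute and a tool call to move; the robot and the scene stay as the last step left them, time stands still between calls to the robot, and variables do not carry over. Pictures are saved under pics/ and viewed, and the job is handed in when it is done.

Besides the shell and the picture viewer there is one more tool, called after "Emit:" as name([rows], argument=value, ...), one row to a line, values as JSON. step_arm: Moves the arm, as the interface text tells. Its arguments: {"type":"object","properties":{"deltas":{"type":"array"},"newtons":{"type":"number"}},"required":["deltas"]}

```bash
mkdir -p pics; cat > h.py <<'E'
import numpy as np, cv2
from bench import ctrl, optics
from scipy.spatial.transform import Rotation as Rn
def snap(n,f):
    c=optics.get_calibration(n); im=optics.get_image(n)
    cv2.imwrite(f'pics/{f}.png',cv2.cvtColor(im,cv2.COLOR_RGB2BGR)); return im,c
def ray(c,u,v):
    K=np.array(c['K']);k=float(c['k1']);R=np.array(c['R']);t=np.array(c['t'])
    p=cv2.undistortPoints(np.array([[[u,v]]],float),K,np.array([k,0,0,0,0]))[0,0]
    d=R.T@np.array([p[0],p[1],1]);return -R.T@t,d/np.linalg.norm(d)
def plane(c,u,v,z):
    o,d=ray(c,u,v);return o+d*(z-o[2])/d[2]
def proj(c,X):
    K=np.array(c['K']);k=float(c['k1'])
    return cv2.projectPoints(np.array(X,float).reshape(-1,3),cv2.Rodrigues(np.array(c['R']))[0],np.array(c['t'],float),K,np.array([k,0,0,0,0]))[0].reshape(-1,2)
def two(a,b):
    (o1,d1),(o2,d2)=a,b
    A=np.stack([d1,-d2],1);s=np.linalg.lstsq(A,o2-o1,rcond=None)[0]
    p,q=o1+s[0]*d1,o2+s[1]*d2;return (p+q)/2,np.linalg.norm(p-q)
E
python3 - <<'E'
from h import *
import pickle
s=ctrl.get_state();print(s)
C={}
for n in ("scene","side","wrist"):
    im,c=snap(n,n+'0');C[n]=(im,c);print(n,c)
pickle.dump(C,open('c0.pkl','wb'))
E
```

```text
{'time': 0.0, 'joint_positions': array([-1.08787699,  0.32184488, -0.07009874,  1.45166848,  0.0225985 ,
        1.37077086, -0.05691004]), 'qd': array([-1.15857397e-03, -1.61935106e-05,  5.30328040e-04,  7.87642109e-04,
        8.00433485e-05,  2.61306444e-03,  1.52385401e-03]), 'joint_torque': array([ 1.76070921e-04, -4.91286206e+01, -4.04068977e-01, -3.12524056e+01,
       -6.39024074e-02,  4.38190112e-02,  1.87051978e-04]), 'position': array([0.29348218, 0.57936395, 0.22145067]), 'tool_rot': array([-7.29560594e-01, -3.05534197e+00,  2.93879077e-03]), 'ft_force': array([0.51203592, 0.04677466, 0.94877116]), 'torque': array([ 0.00617783, -0.06698521, -0.01261694]), 'grip_width': 1.0037903435657483}
scene {'K': array([[466.30583459,   0.        , 280.5567534 ],
       [  0.        , 466.30583459, 215.11787082],
       [  0.        ,   0.        ,   1.        ]]), 'k1': -0.01976944205351844, 'R': array([[ 2.80519424e-01,  9.59848224e-01,  4.88790840e-04],
       [ 8.06457078e-01, -2.35414042e-01, -5.42408712e-01],
       [-5.20514971e-01,  1.52550368e-01, -8.40114605e-01]]), 't': arr
[... 176 characters left out ...]
  ,   0.        ,   1.        ]]), 'k1': -0.12649193814529103, 'R': array([[ 0.70338258, -0.71070265, -0.01243732],
       [-0.38227219, -0.36346747, -0.84956423],
       [ 0.59926699,  0.60232312, -0.52733854]]), 't': array([-0.39752907,  0.30134025,  1.09579272])}
wrist {'K': array([[377.6371563 ,   0.        , 278.13508644],
       [  0.        , 377.6371563 , 207.61195716],
       [  0.        ,   0.        ,   1.        ]]), 'k1': -0.0755754641636244, 'R': array([[ 4.51413153e-01,  8.92314838e-01, -6.28730086e-04],
       [ 8.50221148e-01, -4.29904304e-01,  3.03819501e-01],
       [ 2.70832355e-01, -1.37682679e-01, -9.52729403e-01]]), 't': array([-0.64917374, -0.03686768,  0.39125628])}
```

View pics/scene0.png

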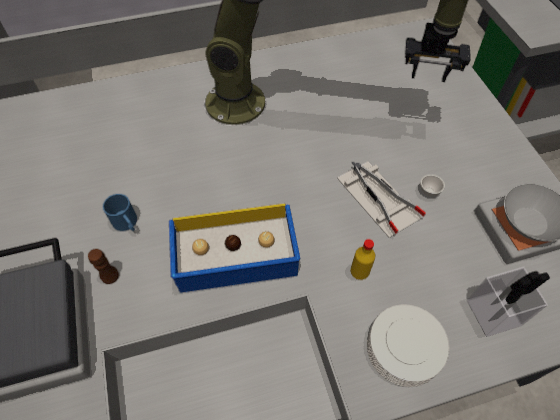

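View pics/side0.png

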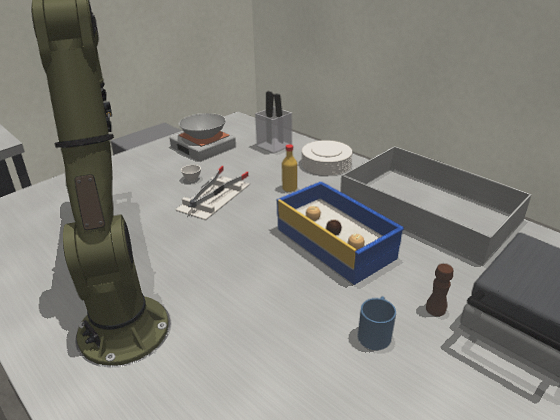

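View pics/wrist0.png

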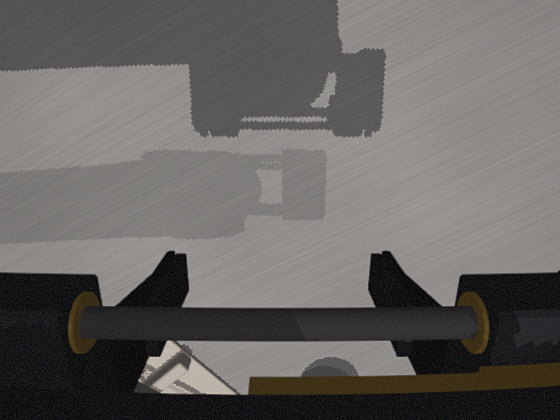

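The scene view shows the bin at (235,245) with its yellow flap on the robot side, the rye roll in the middle at (233,242), and the tongs on the rest at (380,197). The side view shows the same layout. I'll enlarge both areas.

```bash
python3 - <<'E'
from h import *
import pickle
C=pickle.load(open('c0.pkl','rb'))
def crop(n,x0,x1,y0,y1,f,name):
    im=C[n][0][y0:y1,x0:x1];cv2.imwrite(f'pics/{name}.png',cv2.cvtColor(cv2.resize(im,None,fx=f,fy=f,interpolation=cv2.INTER_CUBIC),cv2.COLOR_RGB2BGR))
crop('scene',160,310,190,300,5,'sc_bin');crop('scene',330,450,150,240,6,'sc_tong')
crop('side',160,300,130,230,5,'sd_tong');crop('side',270,410,175,285,5,'sd_bin')
E
```

```text
(no output)
```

View pics/sc_bin.png

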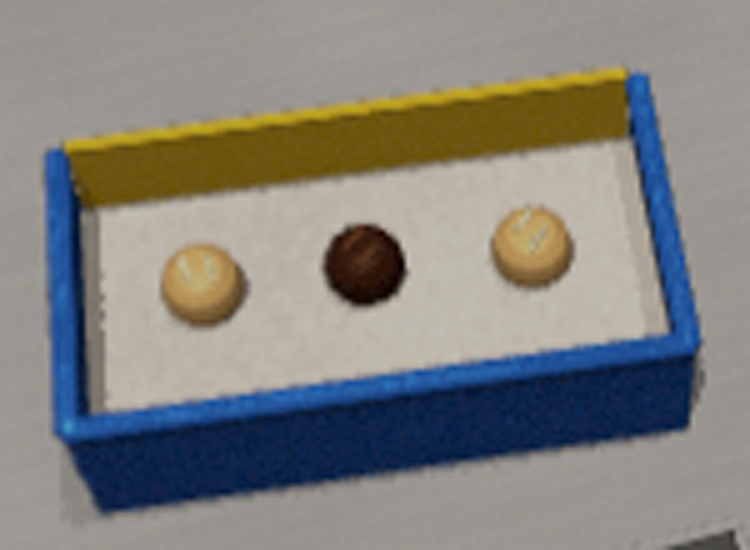

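View pics/sc_tong.png

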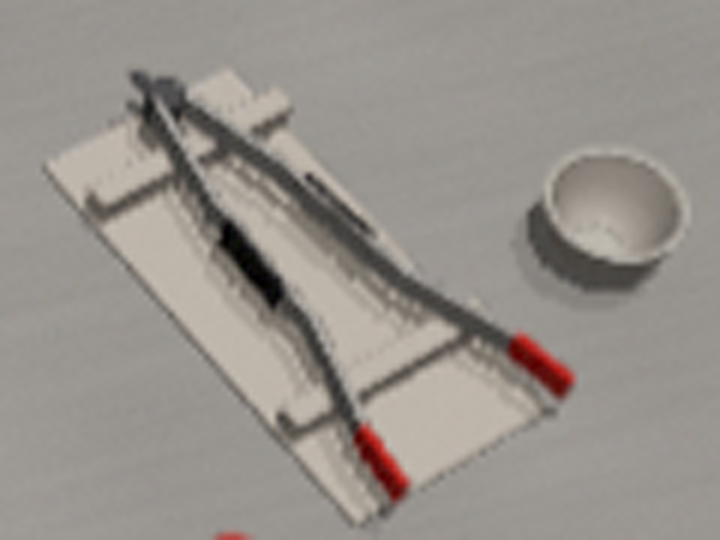

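View pics/sd_tong.png

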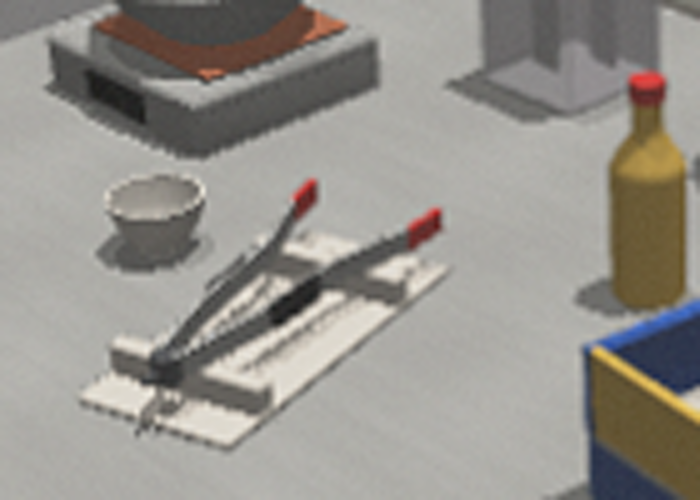

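View pics/sd_bin.png

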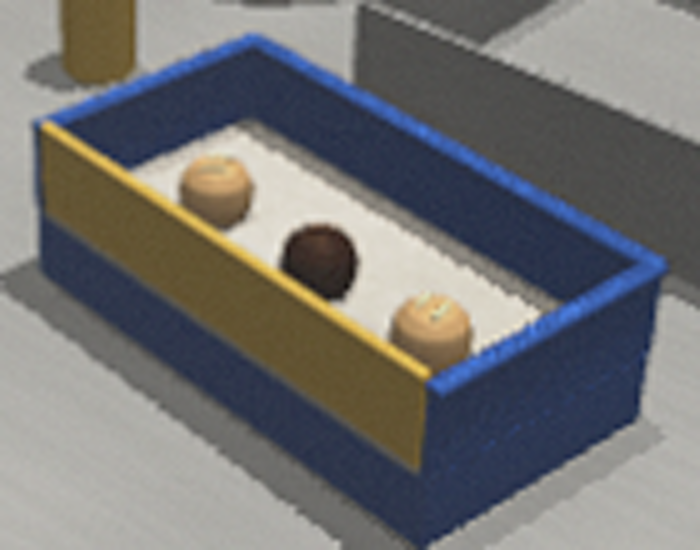

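```bash
python3 - <<'E'
from h import *
import pickle
C=pickle.load(open('c0.pkl','rb'));cs=C['scene'][1];cd=C['side'][1]
P=[(50,150),(645,75),(697,342),(65,432)];P=[(160+a/5,190+b/5) for a,b in P]
Q=[(435,388),(38,122),(252,38),(663,265)];Q=[(270+a/5,175+b/5) for a,b in Q]
X=[];
for p,q in zip(P,Q):
    a=plane(cs,*p,.11);b=plane(cd,*q,.11);t=two(ray(cs,*p),ray(cd,*q));X.append((a+b)/2);print(a.round(4),b.round(4),t[0].round(4),round(t[1],4))
X=np.array(X);print('edges',[np.linalg.norm(X[i]-X[i-3]) for i in range(4)],'c',X.mean(0))
v=(X[1]-X[0]+X[2]-X[3]);print('bin yaw',np.degrees(np.arctan2(v[1],v[0]))-90)
hs={}
def blobs(im,lo,hi,roi,n=5):
    h=cv2.cvtColor(im,cv2.COLOR_RGB2HSV);m=cv2.inRange(h,lo,hi)
    k=np.zeros_like(m);k[roi[2]:roi[3],roi[0]:roi[1]]=1;m=m*k
    N,l,st,ce=cv2.connectedComponentsWithStats(m)
    return [(int(st[i,4]),tuple(ce[i].round(2)),tuple(st[i,:4])) for i in range(1,N) if st[i,4]>=n]
for n,roi in (('scene',(330,450,150,236)),('side',(160,260,130,230))):
    print(n,blobs(C[n][0],(0,120,80),(8,255,255),roi),blobs(C[n][0],(172,120,80),(180,255,255),roi))
# rye
for n,roi in (('scene',(215,250,225,255)),('side',(322,345,215,240))):
    g=C[n][0].max(2);m=((g<110)*255).astype(np.uint8);k=np.zeros_like(m);k[roi[2]:roi[3],roi[0]:roi[1]]=1
    N,l,st,ce=cv2.connectedComponentsWithStats(m*k);print('rye',n,[(st[i],ce[i]) for i in range(1,N) if st[i,4]>20])
# black pads
for n,roi in (('scene',(330,430,150,236)),('side',(160,260,130,230))):
    g=C[n][0].max(2);m=((g<35)*255).astype(np.uint8);k=np.zeros_like(m);k[roi[2]:roi[3],roi[0]:roi[1]]=1
    N,l,st,ce=cv2.connectedComponentsWithStats(m*k);print('pads',n,[(st[i],ce[i].round(1)) for i in range(1,N) if st[i,4]>5])
E
```

```text
[ 0.5218 -0.3008  0.11  ] [ 0.5216 -0.3037  0.11  ] [ 0.522  -0.3019  0.1094] 0.0025
[0.5673 0.0383 0.11  ] [0.5667 0.0311 0.11  ] [0.5684 0.0362 0.1087] 0.0054
[0.7413 0.0148 0.11  ] [0.7358 0.006  0.11  ] [0.7411 0.0133 0.1064] 0.0049
[ 0.6989 -0.3209  0.11  ] [ 0.6971 -0.3283  0.11  ] [ 0.6992 -0.3238  0.1079] 0.006
edges [np.float64(0.3399570394100169), np.float64(0.17327015134108437), np.float64(0.33742029608220403), np.float64(0.17775155098729942)] c [ 0.63132766 -0.14542482  0.11      ]
bin yaw -7.2819137862158385
scene [(51, (np.float64(419.61), np.float64(210.31)), (np.int32(415), np.int32(206), np.int32(11), np.int32(10))), (49, (np.float64(393.06), np.float64(226.51)), (np.int32(389), np.int32(221), np.int32(9), np.int32(12)))] []
side [(16, (np.float64(220.62), np.float64(168.69)), (np.int32(219), np.int32(166), np.int32(4), np.int32(7))), (25, (np.float64(244.52), np.float64(174.92)), (np.int32(242), np.int32(172), np.int32(6), np.int32(7)))] []
rye scene [(array([225, 235,  16,  16, 209], dtype=int32), array([232.55023923, 242.56937799]))]
rye side [(array([326, 220,  16,  15, 169], dtype=int32), array([333.70414201, 226.77514793])), (array([322, 230,  14,  10,  75], dtype=int32), array([326.46666667, 236.13333333]))]
pads scene [(array([367, 187,  10,  14,  45], dtype=int32), array([371.3, 193.4]))]
pads side [(array([178, 146,   5,   4,   9], dtype=int32), array([179.7, 147.3]))]
```

```bash
python3 - <<'E'
from h import *
import pickle
C=pickle.load(open('c0.pkl','rb'));cs=C['scene'][1];cd=C['side'][1]
R=Rn.from_euler('z',-7.28,degrees=True).as_matrix();c0=np.array([.6313,-.1454,0])
print('rye',plane(cs,232.5,242.5,.07).round(4),plane(cd,333.8,227.2,.07).round(4),'model',(c0+R@[-.01,0,.07]).round(4))
a=plane(cs,419.6,210.3,.04);b=plane(cs,393.06,226.5,.04);a2=plane(cd,220.6,168.7,.04);b2=plane(cd,244.5,174.9,.04)
print('tips',a,b,a2,b2,np.linalg.norm(a-b),np.linalg.norm(a2-b2))
# hinge approx
h=plane(cs,330+155/6,150+95/6,.043);h2=plane(cd,160+163/5,130+367/5,.043);print('hinge',h,h2)
pad=plane(cs,330+252/6,150+265/6,.045);pr=plane(cs,330+340/6,150+203/6,.045);print('pads',pad,pr)
pd2=plane(cd,160+295/5,130+297/5,.04);print('pad side',pd2)
m=(a+b)/2;v=m-h;print('yaw',np.degrees(np.arctan2(v[1],v[0])),np.linalg.norm(v)); w=a-b;print(np.degrees(np.arctan2(w[1],w[0]))-90)
w=a2-b2;print(np.degrees(np.arctan2(w[1],w[0]))-90)
# rest corners at z=.006: 
for p in [(45,165),(360,525),(555,410),(235,68)]: print('rest',plane(cs,330+p[0]/6,150+p[1]/6,.006).round(4))
for p in [(80,402),(237,448),(450,265),(290,228)]: print('rest side',plane(cd,160+p[0]/5,130+p[1]/5,.006).round(4))
for nm,u,v,z in [('mug',120,205,.09),('bottle',368,244,.17),('mill',96,256,.142),('pot',431,183,.045)]: print(nm,plane(cs,u,v,z).round(3))
E
```

```text
rye [ 0.6199 -0.1452  0.07  ] [ 0.6154 -0.1516  0.07  ] model [ 0.6214 -0.1441  0.07  ]
tips [0.65289002 0.43102292 0.04      ] [0.6836671  0.32927913 0.04      ] [0.65698765 0.43190485 0.04      ] [0.68614106 0.32787691 0.04      ] 0.1062968857320301 0.10803579585789283
hinge [0.43793696 0.30552442 0.043     ] [0.43243537 0.29746481 0.043     ]
pads [0.55887551 0.31192248 0.045     ] [0.53462612 0.37185935 0.045     ]
pad side [0.55435617 0.3114908  0.04      ]
yaw 17.951405854244527 0.24214743687860427
16.830351195103205
15.655311552334211
rest [0.4405 0.2453 0.006 ]
rest [0.6999 0.3196 0.006 ]
rest [0.6647 0.4447 0.006 ]
rest [0.4059 0.3716 0.006 ]
rest side [0.3989 0.3546 0.006 ]
rest side [0.4389 0.2313 0.006 ]
rest side [0.6989 0.3145 0.006 ]
rest side [0.6535 0.4481 0.006 ]
mug [ 0.414 -0.437  0.09 ]
bottle [0.781 0.187 0.17 ]
mill [ 0.601 -0.503  0.142]
pot [0.571 0.508 0.045]
```

The scene view puts the tongs at yaw about 16.5° with the grip point near (0.545, 0.343). The bin centre is near (0.631, -0.146) at yaw -7.3°. The two cameras disagree by about 5 mm. I'll shut the fingers and travel towards the bin, looking with the wrist camera on the way.

Emit:
step_arm([
  [0, 0, -2, -30, -25, 0, 0],
  [0, 0, -5, -75, -63, 0, 0],
  [0, 0, -8, -120, -101, 0, 0],
  [0, 0, -11, -165, -138, 0, 0],
  [0, 0, -14, -210, -176, 0, 0],
  [0, 0, -17, -255, -214, 0, 0],
  [0, 0, -19, -300, -252, 0, 0],
  [0, 0, -19.5, -335, -281, 0, 0],
], newtons=20)

```text
time: 1.15
position: [0.4663, 0.175, 0.2226]
tool_rot: [0.204, 3.135, -0.0]
ft_force: [-0.0, 0.5, -0.3]
grip_width: 0.178
```

```bash
python3 - <<'E'
from h import *
import pickle
s=ctrl.get_state();print(s['time'],s['position'],s['tool_rot'],s['ft_force'],s['grip_width'])
im,c=snap('wrist','w1');pickle.dump((im,c,s),open('w1.pkl','wb'))
print('cam',-c['R'].T@c['t'],c['R'][2])
E
```

```text
1.15 [0.46626093 0.17500963 0.22257488] [ 2.04058212e-01  3.13465411e+00 -1.03640776e-04] [-0.02471152  0.52636291 -0.34746898] 0.1784729400054132
cam [0.3827015  0.18567274 0.38453195] [ 0.30183476 -0.03866251 -0.95257598]
```

View pics/w1.png

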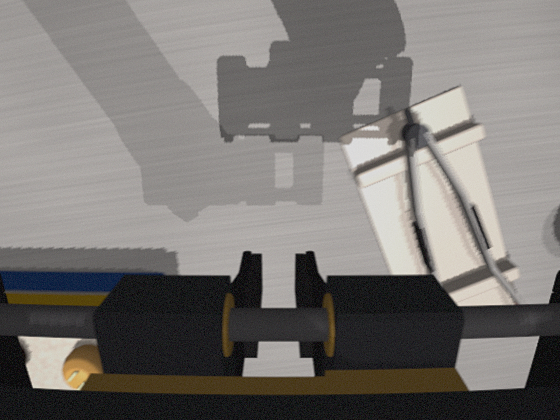

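The wrist view shows the tongs: hinge at (412,131), pads at about (421,245) and (480,226). The left part of the flap is at lower left.

```bash
python3 - <<'E'
from h import *
import pickle
im,c,s=pickle.load(open('w1.pkl','rb'))
cr=im[70:320,330:540];cv2.imwrite('pics/w1t.png',cv2.cvtColor(cv2.resize(cr,None,fx=2.4,fy=2.4,interpolation=cv2.INTER_CUBIC),cv2.COLOR_RGB2BGR))
E
```

```text
(no output)
```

View pics/w1t.png

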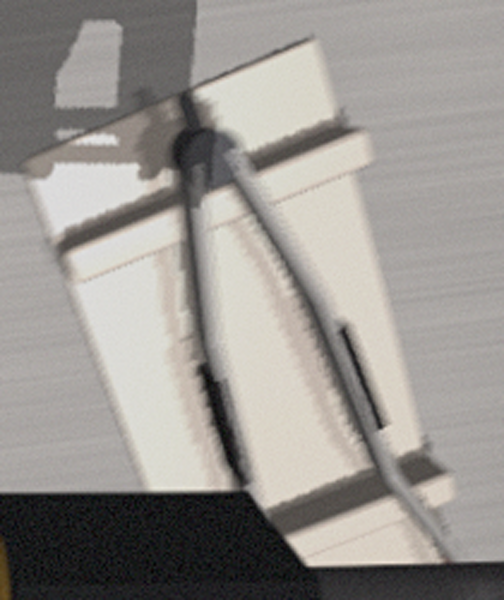

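```bash
python3 - <<'E'
from h import *
import pickle
im,c,s=pickle.load(open('w1.pkl','rb'))
P=lambda a,b,z:plane(c,330+a/2.4,70+b/2.4,z)
l0,l1,r0,r1=P(203,363,.046),P(240,482,.046),P(346,322,.046),P(382,428,.046);h=P(203,150,.046)
L=(l0+l1)/2;Rr=(r0+r1)/2;print(L,Rr,np.linalg.norm(L-Rr),(L+Rr)/2,h)
for a in (l1-l0,r1-r0,(L+Rr)/2-h): print(np.degrees(np.arctan2(a[1],a[0])),np.linalg.norm(a))
w=Rr-L;print(np.degrees(np.arctan2(w[1],w[0]))-90)
# rest corners, z .006
for p in [(25,165),(315,38)]: print(P(*p,.006))
a=P(315,38,.006)-P(25,165,.006);print(np.degrees(np.arctan2(a[1],a[0]))-90,np.linalg.norm(a))
# bin front-left corner top and roll
print(plane(c,165,272,.11),plane(c,168,300,.11))
E
```

```text
[0.54848309 0.30787369 0.046     ] [0.53534791 0.36741992 0.046     ] 0.06097774788106831 [0.5419155  0.33764681 0.046     ] [0.43573184 0.30232495 0.046     ]
15.136655973311223 0.05770132767316449
19.400329294878784 0.05188678441780464
18.399636668093173 0.1119044406226051
12.439550384459082
[0.43910116 0.24132795 0.006     ]
[0.40182251 0.36411751 0.006     ]
16.888178643670386 0.12832369990693954
[0.51236571 0.07600214 0.11      ] [0.53831841 0.07252573 0.11      ]
```

Emit:
step_arm([
  [0, 0, 0, -24, -41, 0, 0],
  [0, 0, 0, -50, -84, 0, 0],
  [0, 0, 0, -76, -128, 10, 0],
  [0, 0, 0, -102, -172, 20, 0],
  [0, 0, 0, -126, -212, 35, 0],
  [0, 0, 0, -142, -240, 48, 0],
  [0, 0, 0, -147, -249, 50, 0],
  [0, 0, 0, -147, -249, 50, 0],
])

```text
time: 2.2
position: [0.5794, -0.0875, 0.1725]
tool_rot: [-0.202, -3.134, -0.001]
ft_force: [-0.8, -0.2, 0.8]
grip_width: 0.01
```

```bash
python3 - <<'E'
from h import *
import pickle
s=ctrl.get_state();print(s['time'],s['position'],s['tool_rot'],s['ft_force'],s['grip_width'])
im,c=snap('wrist','w2');pickle.dump((im,c,s),open('w2.pkl','wb'))
im,c=snap('side','s2');cr=im[130:300,250:430];cv2.imwrite('pics/s2c.png',cv2.cvtColor(cv2.resize(cr,None,fx=3.5,fy=3.5),cv2.COLOR_RGB2BGR))
E
```

```text
2.2 [ 0.57942102 -0.08750638  0.17246854] [-2.02225227e-01 -3.13447745e+00 -6.00328029e-04] [-0.75947627 -0.15956035  0.76383261] 0.010284798159546417
```

View pics/w2.png

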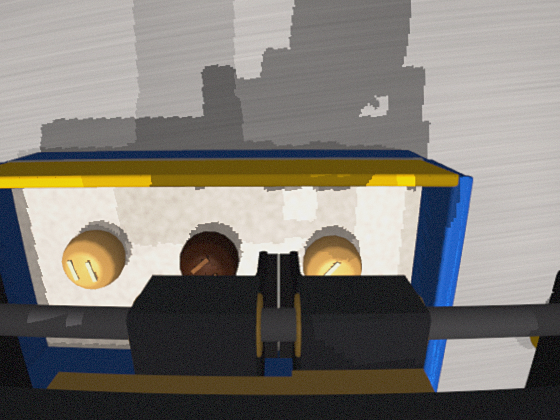

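View pics/s2c.png

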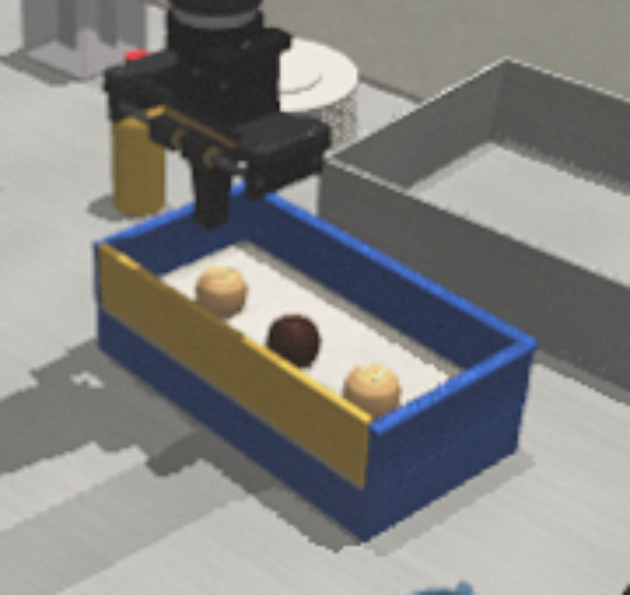

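The wrist view shows the flap's top edge at rows 176–187 (right end at (460,180)), the rye roll at about (209,258), and white rolls at (94,260) and (332,258). The shut fingers are above the gap between the rye and the right-hand white roll.

```bash
python3 - <<'E'
from h import *
import pickle
im,c,s=pickle.load(open('w2.pkl','rb'))
print('flap inner top edge',plane(c,30,187,.115).round(4),plane(c,410,187,.115).round(4),'right end',plane(c,461,178,.115).round(4))
print('blue wall corner',plane(c,471,177,.11).round(4))
for n,u,v,r in (('wa',94,261,32),('rye',209,262,30),('wb',332,265,30)): 
    print(n,plane(c,u,v,.068).round(4))
h=cv2.cvtColor(im,cv2.COLOR_RGB2HSV)
cr=im[140:300,20:440];cv2.imwrite('pics/w2c.png',cv2.cvtColor(cv2.resize(cr,None,fx=1.9,fy=1.9,interpolation=cv2.INTER_CUBIC),cv2.COLOR_RGB2BGR))
E
```

```text
flap inner top edge [ 0.5322 -0.2368  0.115 ] [ 0.5626 -0.0049  0.115 ] right end [0.5609 0.0267 0.115 ]
blue wall corner [0.5625 0.0355 0.11  ]
wa [ 0.6055 -0.2379  0.068 ]
rye [ 0.6174 -0.1468  0.068 ]
wb [ 0.6323 -0.0519  0.068 ]
```

View pics/w2c.png

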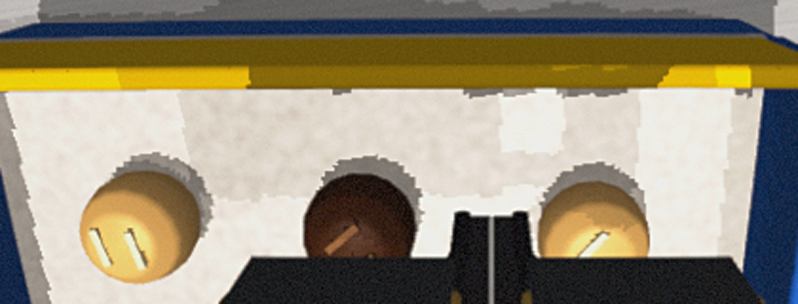

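Emit:
step_arm([
  [0, 0, 0, 0, -8, 0, 0],
  [0, 0, 0, 0, -9, 25, 0],
  [0, 0, 0, 0, -9, 55, 0],
  [0, 0, 0, 0, -9, 77, 0],
  [0, 0, 0, 0, -9, 78, 0],
  [0, 0, 0, 8, -9, 78, 0],
  [0, 0, 0, 16, -9, 78, 0],
  [0, 0, 0, 23, -9, 78, 0],
])

```text
time: 3.3
position: [0.5554, -0.0939, 0.0955]
tool_rot: [0.201, 3.133, 0.001]
ft_force: [-0.2, 0.1, -1.0]
grip_width: 0.002
```

Emit:
step_arm([
  [0, 0, 0, 7, 0, 0, 0],
  [0, 0, 0, 14, 0, 0, 0],
  [0, 0, 0, 21, 0, 0, 0],
  [0, 0, 0, 28, 0, 0, 0],
  [0, 0, 0, 36, 0, 0, 0],
  [0, 0, 0, 44, 0, 0, 0],
  [0, 0, 0, 50, 0, -20, 0],
  [0, 0, 0, 50, 0, -60, 0],
])

```text
time: 4.3
position: [0.5038, -0.0873, 0.1536]
tool_rot: [-0.201, -3.131, 0.0]
ft_force: [1.6, -0.2, -0.2]
grip_width: 0.004
```

```bash
python3 - <<'E'
from h import *
import pickle
s=ctrl.get_state();print(s['time'],s['position'],s['tool_rot'],s['ft_force'],s['grip_width'])
im,c=snap('side','s3');cr=im[130:300,250:430];cv2.imwrite('pics/s3c.png',cv2.cvtColor(cv2.resize(cr,None,fx=3.5,fy=3.5),cv2.COLOR_RGB2BGR))
E
```

```text
4.3 [ 0.50377515 -0.08725516  0.15364706] [-2.01382830e-01 -3.13096771e+00  2.95425798e-04] [ 1.61018497 -0.23669152 -0.21084893] 0.0037456789090221584
```

View pics/s3c.png

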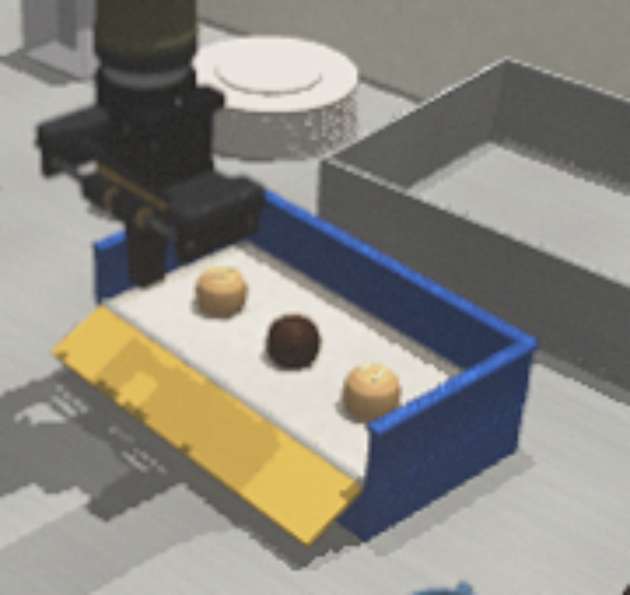

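The flap hangs fully open, and all three rolls are where they were. Next I'll move over the tongs with the fingers open.

Emit:
step_arm([
  [0, 0, -3, 2, 45, 0, 87],
  [0, 0, -6, 4, 98, 0, 87],
  [0, 0, -10, 6, 155, 0, 87],
  [0, 0, -14, 8, 212, 0, 87],
  [0, 0, -18, 10, 268, 0, 87],
  [0, 0, -21, 12, 325, 0, 87],
  [0, 0, -23, 14, 380, 0, 87],
  [0, 0, -24.3, 16, 429, 0, 87],
])

```text
time: 5.35
position: [0.5448, 0.3422, 0.1545]
tool_rot: [-0.465, 3.107, 0.0]
ft_force: [0.0, 0.3, 0.2]
grip_width: 0.839
```

Emit:
step_arm([
  [0, 0, 0, 0, 0, 0, 87],
  [0, 0, 0, 0, 0, 0, 87],
  [0, 0, 0, 0, 0, 0, 87],
  [0, 0, 0, 0, 0, 0, 87],
  [0, 0, 0, 0, 0, 0, 87],
  [0, 0, 0, 0, 0, 0, 87],
  [0, 0, 0, 0, 0, 0, 87],
  [0, 0, 0, 0, 0, 0, 87],
])

```text
time: 6.35
position: [0.545, 0.34, 0.1546]
tool_rot: [-0.463, 3.107, 0.0]
ft_force: [-0.0, 0.1, 0.3]
grip_width: 0.993
```

```bash
python3 - <<'E'
from h import *
import pickle
s=ctrl.get_state();print(s['time'],s['position'],s['tool_rot'],s['ft_force'],s['grip_width'])
im,c=snap('wrist','w4');pickle.dump((im,c,s),open('w4.pkl','wb'))
print(Rn.from_rotvec(s['tool_rot']).as_matrix().round(4))
E
```

```text
6.35 [0.54501139 0.34003095 0.15458161] [-4.62776585e-01  3.10727471e+00  1.12677769e-04] [-0.02459189  0.11262824  0.28760397] 0.9928959228368923
[[-9.566e-01 -2.914e-01  0.000e+00]
 [-2.914e-01  9.566e-01  1.000e-04]
 [-1.000e-04  1.000e-04 -1.000e+00]]
```

View pics/w4.png

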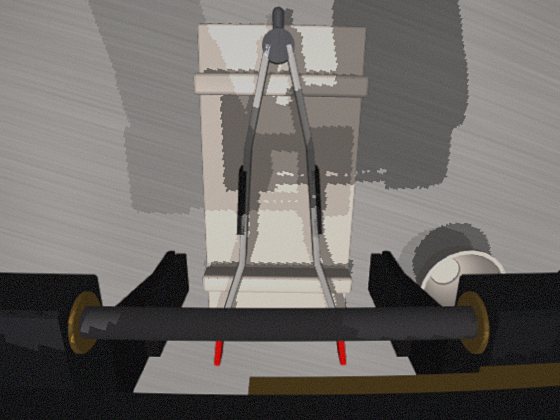

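The tongs sit almost centred and parallel to the tool: pads at columns 239 and 319, rows 165–234, with the hinge at (278,45).

```bash
python3 - <<'E'
from h import *
import pickle
im,c,s=pickle.load(open('w4.pkl','rb'))
M=Rn.from_rotvec(s['tool_rot']).as_matrix();p=s['position']
for n,u,v,z in (('Lp0',239.5,166,.048),('Lp1',238,235,.048),('Rp0',319,164,.048),('Rp1',320.5,233,.048),('hinge',278,45,.048),('tipL',218,353,.048),('tipR',342,353,.048)):
    X=plane(c,u,v,z);print(n,X.round(4),(M.T@(X-p)*1000).round(1))
E
```

```text
Lp0 [0.5244 0.3046 0.048 ] [ 30.  -27.9 106.6]
Lp1 [0.5765 0.3176 0.048 ] [-23.5 -30.7 106.6]
Rp0 [0.5063 0.3591 0.048 ] [ 31.5  29.5 106.6]
Rp1 [0.5565 0.3774 0.048 ] [-21.9  32.4 106.6]
hinge [0.438  0.3073 0.048 ] [ 1.120e+02 -1.000e-01  1.066e+02]
tipL [0.6878 0.3293 0.048 ] [-133.5  -51.9  106.6]
tipR [0.6566 0.4319 0.048 ] [-133.5   55.3  106.6]
```

Emit:
step_arm([
  [0, 0, 0, 2, 1, 20, 87],
  [0, 0, 0, 3, 1, 50, 87],
  [0, 0, 0, 3, 1, 80, 87],
  [0, 0, 0, 3, 1, 105, 87],
  [0, 0, 0, 3, 1, 122, 87],
  [0, 0, 0, 3, 1, 132, 87],
  [0, 0, 0, 3, 1, 135, 87],
  [0, 0, 0, 3, 1, 135, 87],
])

```text
time: 7.4
position: [0.5423, 0.3404, 0.0202]
tool_rot: [-0.463, 3.106, 0.001]
ft_force: [0.3, 0.1, -0.4]
grip_width: 0.996
```

Emit:
step_arm([
  [0, 0, 0, 0, 0, 0, 75],
  [0, 0, 0, 0, 0, 0, 66],
  [0, 0, 0, 0, 0, 0, 60],
  [0, 0, 0, 0, 0, 0, 56],
  [0, 0, 0, 0, 0, 0, 52],
  [0, 0, 0, 0, 0, 0, 52],
  [0, 0, 0, 0, 0, 0, 52],
  [0, 0, 0, 0, 0, 0, 52],
], newtons=30)

```text
time: 8.4
position: [0.5422, 0.3401, 0.0198]
tool_rot: [-0.463, 3.107, 0.0]
ft_force: [0.9, -0.6, 3.1]
grip_width: 0.6
```

```bash
python3 - <<'E'
from h import *
s=ctrl.get_state();print(s['time'],s['position'],s['tool_rot'],s['ft_force'],s['grip_width']*87)
im,c=snap('wrist','w5')
im,c=snap('side','s5');cr=im[100:230,130:310];cv2.imwrite('pics/s5c.png',cv2.cvtColor(cv2.resize(cr,None,fx=4,fy=4),cv2.COLOR_RGB2BGR))
E
```

```text
8.4 [0.54218744 0.34006984 0.01983163] [-4.6250679e-01  3.1067628e+00  1.4773510e-04] [ 0.94018885 -0.61890558  3.09454765] 52.19801166461009
```

View pics/w5.png

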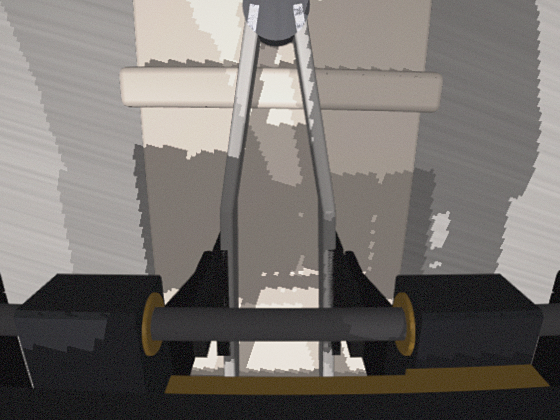

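View pics/s5c.png

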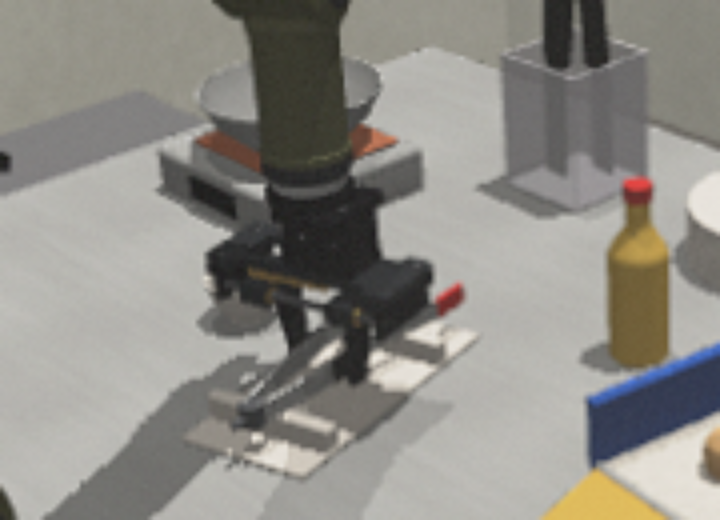

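The tongs are gripped at 52 mm. I'll lift them gently.

Emit:
step_arm([
  [0, 0, 0, 0, 0, -4, 52],
  [0, 0, 0, 0, 0, -15, 52],
  [0, 0, 0, 0, 0, -35, 52],
  [0, 0, 0, 0, 0, -60, 52],
  [0, 0, 0, 0, 0, -90, 52],
  [0, 0, 0, 0, 0, -120, 52],
  [0, 0, 0, 0, 0, -142, 52],
  [0, 0, 0, 0, 0, -150, 52],
])

```text
time: 9.5
position: [0.5428, 0.3407, 0.1727]
tool_rot: [-0.462, 3.104, 0.003]
ft_force: [-0.4, -0.1, -1.4]
grip_width: 0.601
```

```bash
python3 - <<'E'
from h import *
s=ctrl.get_state();print(s['time'],s['position'],s['tool_rot'],s['ft_force'],s['torque'],s['grip_width']*87)
im,c=snap('wrist','w6')
im,c=snap('side','s6');cr=im[70:230,130:310];cv2.imwrite('pics/s6c.png',cv2.cvtColor(cv2.resize(cr,None,fx=3.6,fy=3.6),cv2.COLOR_RGB2BGR))
E
```

```text
9.5 [0.54282044 0.34072146 0.17270274] [-0.46222568  3.10357475  0.00324411] [-0.37802629 -0.05891931 -1.37252851] [ 0.02617657  0.02702929 -0.04358835] 52.31103591551206
```

View pics/w6.png

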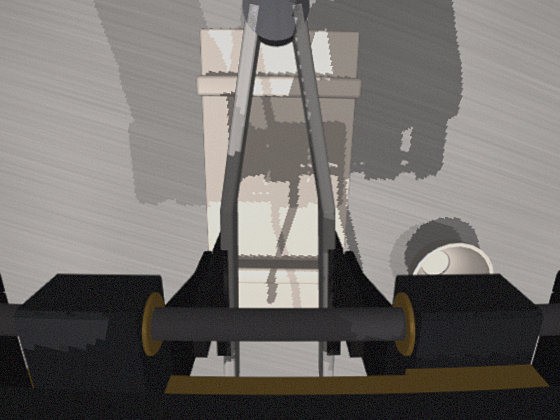

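View pics/s6c.png

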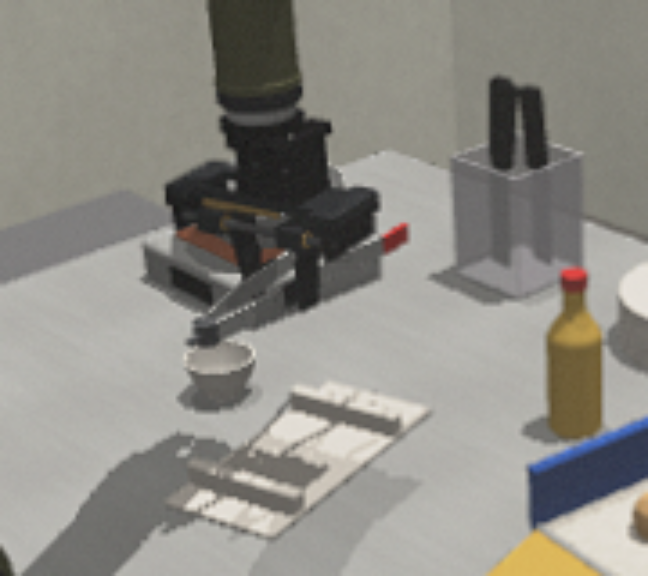

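The tongs are held level. I'll carry them to a spot in front of the bin, turning them to the bin's axis.

Emit:
step_arm([
  [0, 0, 1, 10, -12, 0, 52],
  [0, 0, 3, 30, -38, 0, 52],
  [0, 0, 6, 55, -72, 0, 52],
  [0, 0, 9, 82, -112, 0, 52],
  [0, 0, 12, 110, -154, 0, 52],
  [0, 0, 15, 138, -196, 0, 52],
  [0, 0, 18, 165, -238, 0, 52],
  [0, 0, 20, 190, -276, 0, 52],
])

```text
time: 10.6
position: [0.4383, 0.0181, 0.1683]
tool_rot: [-0.089, -3.138, 0.0]
ft_force: [0.6, -0.2, -0.9]
grip_width: 0.597
```

```bash
python3 - <<'E'
from h import *
s=ctrl.get_state();M=Rn.from_rotvec(s['tool_rot']).as_matrix();p=s['position'];print(s['time'],p,M.round(4).tolist(),s['joint_positions'].round(3),s['grip_width']*87)
print((M.T@(np.array([.40,-.119,.1727])-p)*1000).round(1),np.degrees(np.arctan2(M[1,1],M[0,1])))
E
```

```text
10.6 [0.4383249  0.0181036  0.16832801] [[-0.9984, 0.0565, -0.0021], [0.0565, 0.9984, -0.0001], [0.0021, -0.0002, -1.0]] [-0.499 -0.114  0.374  2.029  0.044  1.221  1.373] 51.95950222688845
[  30.5 -139.1   -4.3] 86.76190323834814
```

Emit:
step_arm([
  [0, 0, 1, 7, -32, 0, 52],
  [0, 0, 2, 14, -64, -1, 52],
  [0, 0, 3, 20, -95, -2, 52],
  [0, 0, 4, 26, -120, -3, 52],
  [0, 0, 4.2, 30, -135, -4, 52],
  [0, 0, 4.2, 30, -139, -4, 52],
  [0, 0, 4.2, 30, -139, -4, 52],
  [0, 0, 4.2, 30, -139, -4, 52],
])

```text
time: 11.6
position: [0.4034, -0.1156, 0.1734]
tool_rot: [-0.196, -3.135, 0.0]
ft_force: [-0.2, 0.3, -1.7]
grip_width: 0.6
```

```bash
python3 - <<'E'
from h import *
import pickle
s=ctrl.get_state();M=Rn.from_rotvec(s['tool_rot']).as_matrix();p=s['position'];print(s['time'],p,M.round(4).tolist(),s['joint_positions'].round(3),s['grip_width']*87)
for n in('scene','side','wrist'):
    im,c=snap(n,n[:2]+'7');pickle.dump((im,c,s),open(n[:2]+'7.pkl','wb'))
    if n=='scene': cr=im[150:300,160:310];cv2.imwrite('pics/sc7c.png',cv2.cvtColor(cv2.resize(cr,None,fx=4,fy=4,interpolation=cv2.INTER_CUBIC),cv2.COLOR_RGB2BGR))
    if n=='side': cr=im[120:290,240:410];cv2.imwrite('pics/si7c.png',cv2.cvtColor(cv2.resize(cr,None,fx=3.5,fy=3.5,interpolation=cv2.INTER_CUBIC),cv2.COLOR_RGB2BGR))
E
```

```text
11.6 [ 0.40343065 -0.1155914   0.17344648] [[-0.9922, 0.1247, -0.0002], [0.1247, 0.9922, 0.0], [0.0002, -0.0, -1.0]] [-0.368 -0.19   0.529  2.066  0.101  1.242  1.566] 52.20289310077882
```

View pics/sc7c.png

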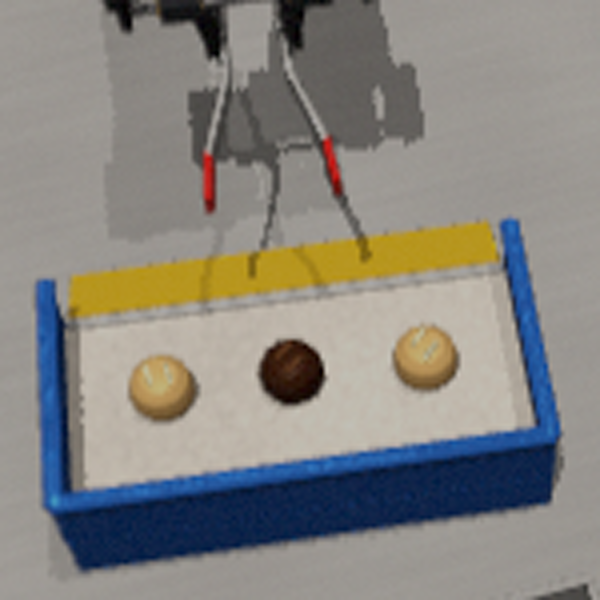

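View pics/si7c.png

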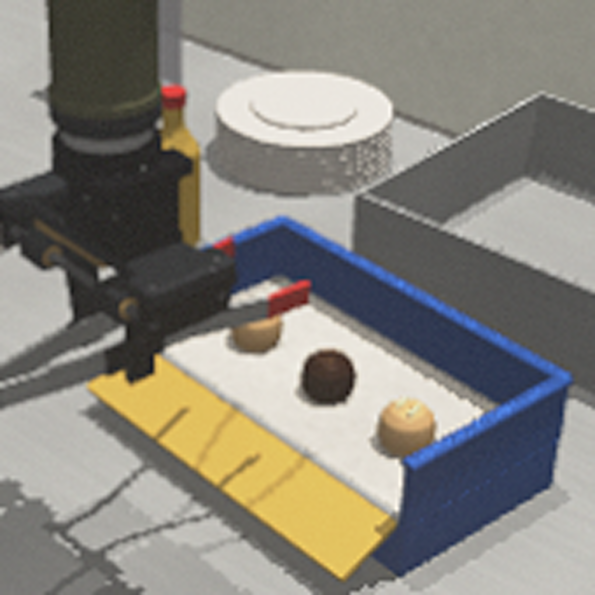

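View pics/wr7.png

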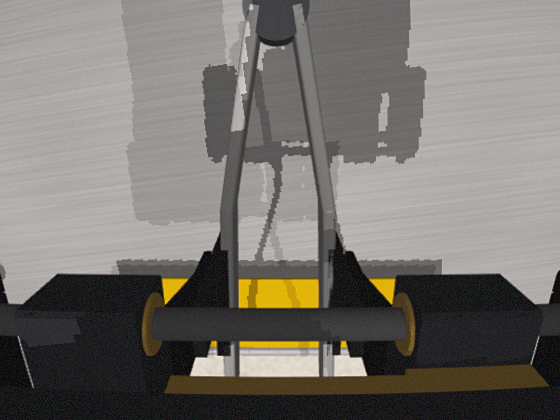

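```bash
python3 - <<'E'
from h import *
import pickle
im,c,s=pickle.load(open('sc7.pkl','rb'));M=Rn.from_rotvec(s['tool_rot']).as_matrix();p=s['position']
def red(im,roi):
    h=cv2.cvtColor(im,cv2.COLOR_RGB2HSV);m=cv2.inRange(h,(0,120,70),(6,255,255))|cv2.inRange(h,(173,120,70),(180,255,255))
    k=np.zeros_like(m);k[roi[2]:roi[3],roi[0]:roi[1]]=1
    N,l,st,ce=cv2.connectedComponentsWithStats(m*k);return [ce[i] for i in range(1,N) if st[i,4]>8]
for u,v in red(im,(200,260,170,215)):
    X=plane(c,u,v,.192);print(u,v,X.round(4),(M.T@(X-p)*1000).round(1))
im2,c2,_=pickle.load(open('si7.pkl','rb'))
for u,v in red(im2,(300,335,185,215)):
    X=plane(c2,u,v,.192);print('side',u,v,X.round(4),(M.T@(X-p)*1000).round(1))
    # two-view for right tip
    ss=red(im,(200,260,170,215));r=[q for q in ss if q[0]<228][0];print(two(ray(c,*r),ray(c2,u,v)))
d=np.array([-M[0,0],-M[1,0],0])
for r in ((.6175,-.1475,.068),):
    print('rye rel tcp tool mm',(M.T@(np.array(r)-p)*1000).round(1))
# rye in scene & side now
print('rye',plane(c,160+292/4,150+371/4,.068).round(4),plane(c2,240+328/3.5,120+377/3.5,.068).round(4))
E
```

```text
242.5151515151515 190.78787878787878 [ 0.5394 -0.0876  0.192 ] [-131.4   44.7  -18.6]
211.95 195.15 [ 0.5303 -0.1709  0.192 ] [-132.8  -39.1  -18.6]
side 304.25 190.0 [ 0.5589 -0.085   0.192 ] [-150.5   49.7  -18.6]
(array([ 0.52761031, -0.14838703,  0.21630573]), np.float64(0.05650469889171985))
side 322.24657534246575 204.57534246575344 [ 0.5348 -0.1718  0.192 ] [-137.4  -39.4  -18.6]
(array([ 0.53251991, -0.17211646,  0.19382289]), np.float64(0.0026523070187325147))
rye rel tcp tool mm [-216.4   -5.   105.4]
rye [ 0.6199 -0.1439  0.068 ] [ 0.6155 -0.1513  0.068 ]
```

Emit:
step_arm([
  [0, 0, 0, 8, -2, 0, 52],
  [0, 0, 0, 18, -4, 10, 52],
  [0, 0, 0, 25, -5, 30, 52],
  [0, 0, 0, 25, -5, 55, 52],
  [0, 0, 0, 25, -5, 80, 52],
  [0, 0, 0, 25, -5, 103, 52],
  [0, 0, 0, 25, -5, 118, 52],
  [0, 0, 0, 25, -5, 122, 52],
])

```text
time: 12.75
position: [0.376, -0.1181, 0.0503]
tool_rot: [-0.199, -3.133, -0.0]
ft_force: [0.3, -0.5, -0.5]
grip_width: 0.603
```

```bash
python3 - <<'E'
from h import *
import pickle
s=ctrl.get_state();M=Rn.from_rotvec(s['tool_rot']).as_matrix();p=s['position'];print(s['time'],p,M.round(4).tolist(),s['joint_positions'].round(3),s['grip_width']*87,s['ft_force'])
for n in('scene','side'):
    im,c=snap(n,n[:2]+'8');pickle.dump((im,c,s),open(n[:2]+'8.pkl','wb'))
    if n=='scene': cr=im[150:300,160:310];cv2.imwrite('pics/sc8c.png',cv2.cvtColor(cv2.resize(cr,None,fx=4,fy=4,interpolation=cv2.INTER_CUBIC),cv2.COLOR_RGB2BGR))
    if n=='side': cr=im[120:290,240:410];cv2.imwrite('pics/si8c.png',cv2.cvtColor(cv2.resize(cr,None,fx=3.5,fy=3.5,interpolation=cv2.INTER_CUBIC),cv2.COLOR_RGB2BGR))
print('rye rel tcp tool mm',(M.T@(np.array([.6175,-.1465,.068])-p)*1000).round(1))
E
```

```text
12.75 [ 0.37602059 -0.11814354  0.05031722] [[-0.9919, 0.1267, -0.0025], [0.1267, 0.9919, 0.0004], [0.0025, 0.0001, -1.0]] [-0.356 -0.086  0.581  2.259  0.058  0.958  1.633] 52.47102526179418 [ 0.26349374 -0.52876881 -0.53565012]
rye rel tcp tool mm [-243.1    2.5  -18.3]
```

View pics/sc8c.png

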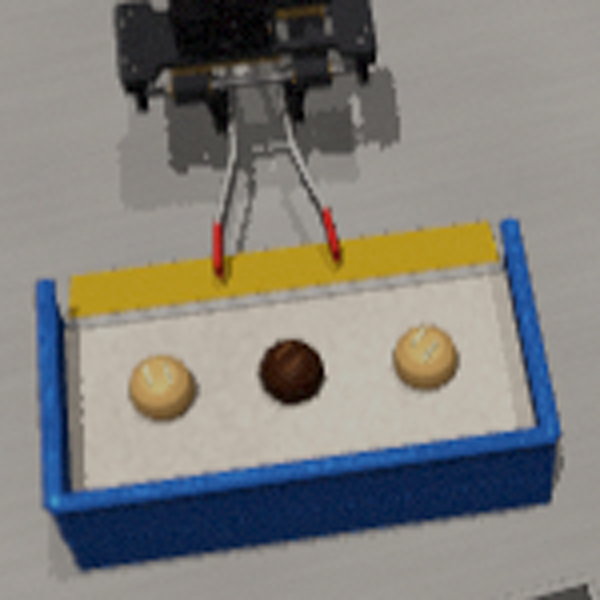

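View pics/si8c.png

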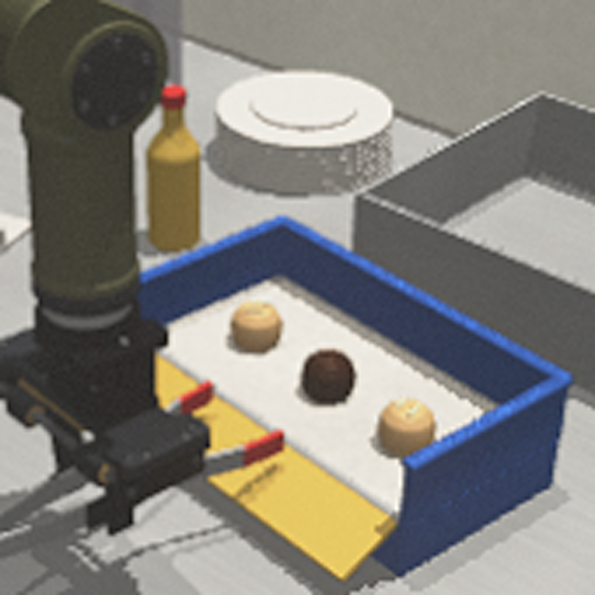

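```bash
cat >> h.py <<'E'
def red(im,roi):
    h=cv2.cvtColor(im,cv2.COLOR_RGB2HSV);m=cv2.inRange(h,(0,110,60),(7,255,255))|cv2.inRange(h,(172,110,60),(180,255,255))
    k=np.zeros_like(m);k[roi[2]:roi[3],roi[0]:roi[1]]=1
    N,l,st,ce=cv2.connectedComponentsWithStats(m*k);return [ce[i] for i in range(1,N) if st[i,4]>8]
E
python3 - <<'E'
from h import *
import pickle
im,c,s=pickle.load(open('sc8.pkl','rb'));M=Rn.from_rotvec(s['tool_rot']).as_matrix();p=s['position']
im2,c2,_=pickle.load(open('si8.pkl','rb'));T=lambda X:(M.T@(X-p)*1000).round(1)
for n,i,cc,roi in(('sc',im,c,(205,260,195,225)),('si',im2,c2,(285,330,225,260))):
    for u,v in red(i,roi): print(n,u.round(1),v.round(1),T(plane(cc,u,v,.07)))
print('rye',T(plane(c,160+292/4,150+371/4,.069)),T(plane(c2,240+328/3.5,120+377/3.5,.069)))
print(two(ray(c,160+292/4,150+371/4),ray(c2,240+328/3.5,120+377/3.5)))
E
```

```text
sc 242.3 207.6 [-130.7   45.1  -20. ]
sc 214.0 210.9 [-129.4  -39.4  -20. ]
si 295.7 233.3 [-136.3   43.3  -20. ]
si 315.0 247.3 [-135.4  -41.3  -20. ]
rye [-245.7    5.4  -19.3] [-240.7   -3.6  -19.3]
(array([ 0.61926883, -0.14573162,  0.06455347]), np.float64(0.004514827773920768))
```

Emit:
step_arm([
  [0, 0, 0, -8, 0, 0, 52],
  [0, 0, 0, -25, 0, 0, 52],
  [0, 0, 0, -43, 0, 0, 52],
  [0, 0, 0, -61, 0, 0, 52],
  [0, 0, 0, -79, 0, 0, 52],
  [0, 0, 0, -95, 0, 0, 52],
  [0, 0, 0, -107, 0, 0, 52],
  [0, 0, 0, -110, 0, 0, 52],
])

```text
time: 13.85
position: [0.4879, -0.1323, 0.0518]
tool_rot: [0.198, 3.135, -0.001]
ft_force: [-0.1, 0.8, -1.0]
grip_width: 0.599
```

```bash
python3 - <<'E'
from h import *
import pickle
s=ctrl.get_state();M=Rn.from_rotvec(s['tool_rot']).as_matrix();p=s['position'];print(s['time'],p,s['joint_positions'].round(3),s['grip_width']*87,s['ft_force'])
for n in('scene','side'):
    im,c=snap(n,n[:2]+'9');pickle.dump((im,c,s),open(n[:2]+'9.pkl','wb'))
    if n=='scene': cr=im[190:290,165:305];cv2.imwrite('pics/sc9c.png',cv2.cvtColor(cv2.resize(cr,None,fx=5,fy=5,interpolation=cv2.INTER_CUBIC),cv2.COLOR_RGB2BGR))
    if n=='side': cr=im[170:280,270:400];cv2.imwrite('pics/si9c.png',cv2.cvtColor(cv2.resize(cr,None,fx=5,fy=5,interpolation=cv2.INTER_CUBIC),cv2.COLOR_RGB2BGR))
E
```

```text
13.85 [ 0.48787354 -0.13232139  0.05182844] [-0.337  0.192  0.599  2.015 -0.13   0.971  1.772] 52.08274758711599 [-0.1435065   0.78862553 -1.03696007]
```

View pics/sc9c.png

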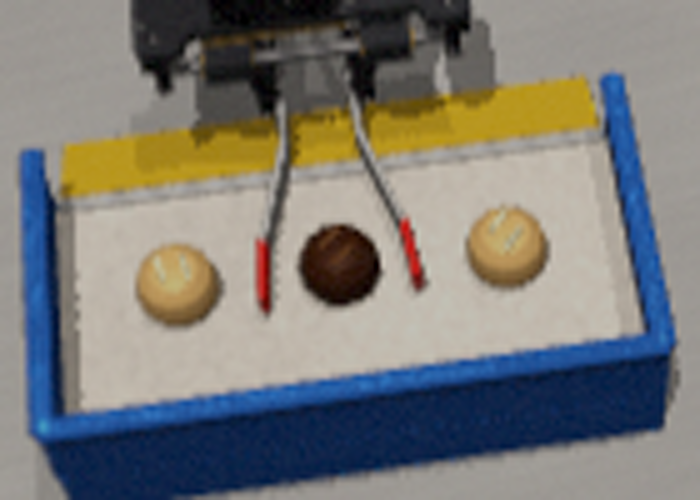

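View pics/si9c.png

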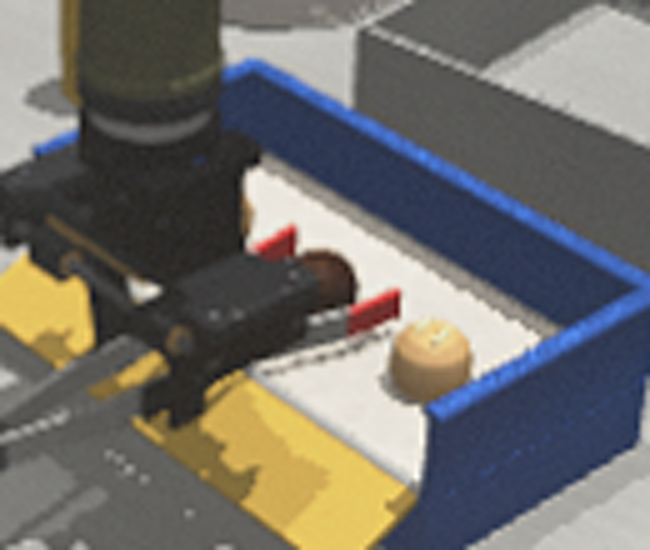

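In the scene view the midpoint between the tips (338,264 in the crop) coincides with the roll at (340,264). I'll lower 3 mm and close slowly.

Emit:
step_arm([
  [0, 0, 0, 0, 0, 2, 52],
  [0, 0, 0, 0, 0, 3, 51],
  [0, 0, 0, 0, 0, 3, 49],
  [0, 0, 0, 0, 0, 3, 47],
  [0, 0, 0, 0, 0, 3, 45],
  [0, 0, 0, 0, 0, 3, 43],
  [0, 0, 0, 0, 0, 3, 41],
  [0, 0, 0, 0, 0, 3, 39],
], newtons=30)

```text
time: 14.95
position: [0.4869, -0.1322, 0.0486]
tool_rot: [0.199, 3.135, 0.0]
ft_force: [0.7, -0.1, -0.7]
grip_width: 0.46
```

Emit:
step_arm([
  [0, 0, 0, 0, 0, 0, 37],
  [0, 0, 0, 0, 0, 0, 35],
  [0, 0, 0, 0, 0, 0, 33],
  [0, 0, 0, 0, 0, 0, 30],
  [0, 0, 0, 0, 0, 0, 27],
  [0, 0, 0, 0, 0, 0, 25],
  [0, 0, 0, 0, 0, 0, 25],
  [0, 0, 0, 0, 0, 0, 25],
], newtons=30)

```text
time: 15.95
position: [0.4869, -0.1322, 0.0486]
tool_rot: [0.199, 3.135, 0.0]
ft_force: [-0.3, 0.1, -0.9]
grip_width: 0.427
```

```bash
python3 - <<'E'
from h import *
import pickle
s=ctrl.get_state();M=Rn.from_rotvec(s['tool_rot']).as_matrix();p=s['position'];print(s['time'],p,s['grip_width']*87,s['ft_force'])
for n in('scene',):
    im,c=snap(n,n[:2]+'10')
    if n=='scene': cr=im[190:290,165:305];cv2.imwrite('pics/sc10c.png',cv2.cvtColor(cv2.resize(cr,None,fx=5,fy=5,interpolation=cv2.INTER_CUBIC),cv2.COLOR_RGB2BGR))
E
```

```text
15.95 [ 0.48685881 -0.13219296  0.04856527] 37.121616191365156 [-0.29793601  0.05853782 -0.94741509]
```

View pics/sc10c.png

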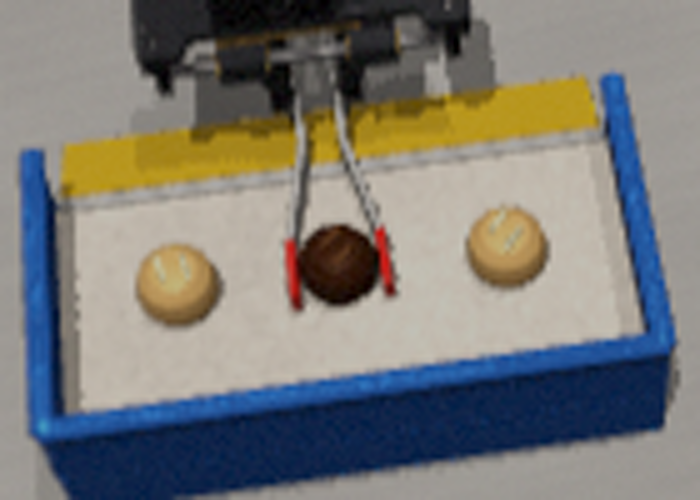

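The fingers stopped at 37.1 mm, as expected with a roll between the tips, and the scene view shows the tips touching it on both sides. I'll lift slowly.

Emit:
step_arm([
  [0, 0, 0, 0, 0, -3, 25],
  [0, 0, 0, 0, 0, -9, 25],
  [0, 0, 0, 0, 0, -18, 25],
  [0, 0, 0, 0, 0, -29, 25],
  [0, 0, 0, 0, 0, -41, 25],
  [0, 0, 0, 0, 0, -53, 25],
  [0, 0, 0, 0, 0, -65, 25],
  [0, 0, 0, 0, 0, -75, 25],
])

```text
time: 17.0
position: [0.487, -0.1322, 0.1245]
tool_rot: [0.199, 3.135, 0.0]
ft_force: [0.3, 0.4, -0.9]
grip_width: 0.428
```

Emit:
step_arm([
  [0, 0, 0, 0, 0, -10, 25],
  [0, 0, 0, 0, 0, -22, 25],
  [0, 0, 0, 0, 0, -35, 25],
  [0, 0, 0, 0, 0, -48, 25],
  [0, 0, 0, 0, 0, -60, 25],
  [0, 0, 0, 0, 0, -72, 25],
  [0, 0, 0, 0, 0, -81, 25],
  [0, 0, 0, 0, 0, -85, 25],
])

```text
time: 18.0
position: [0.4871, -0.1323, 0.2092]
tool_rot: [0.199, 3.135, 0.0]
ft_force: [-0.3, 0.2, -0.9]
grip_width: 0.431
```

Emit:
step_arm([
  [0, 0, 0, 0, 0, 0, 25],
  [0, 0, 0, 0, 0, 0, 25],
  [0, 0, 0, 0, 0, 0, 25],
  [0, 0, 0, 0, 0, 0, 25],
  [0, 0, 0, 0, 0, 0, 25],
  [0, 0, 0, 0, 0, 0, 25],
  [0, 0, 0, 0, 0, 0, 25],
  [0, 0, 0, 0, 0, 0, 25],
])

```text
time: 19.0
position: [0.4869, -0.1322, 0.2086]
tool_rot: [0.199, 3.135, 0.0]
ft_force: [0.8, 0.7, -1.9]
grip_width: 0.427
```

```bash
python3 - <<'E'
from h import *
import pickle
s=ctrl.get_state();p=s['position'];print(s['time'],p,s['grip_width']*87,s['ft_force'],abs(s['qd']).max())
im,c=snap('scene','sc11');im2,c2=snap('side','si11')
cr=im2[110:280,240:410];cv2.imwrite('pics/si11c.png',cv2.cvtColor(cv2.resize(cr,None,fx=3.5,fy=3.5,interpolation=cv2.INTER_CUBIC),cv2.COLOR_RGB2BGR))
E
```

```text
19.0 [ 0.48686078 -0.13220598  0.20857057] 37.173821094659964 [ 0.76398578  0.68684798 -1.91505047] 0.0021628711180894295
```

View pics/sc11.png

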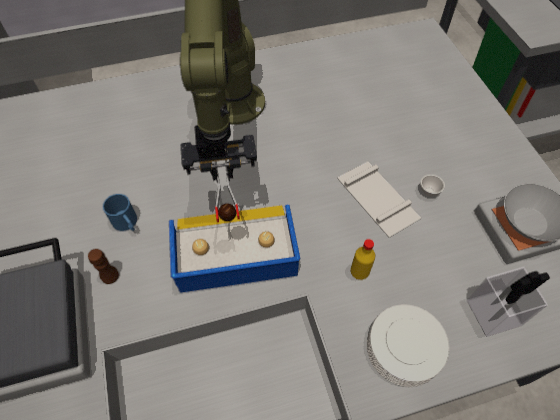

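View pics/si11c.png

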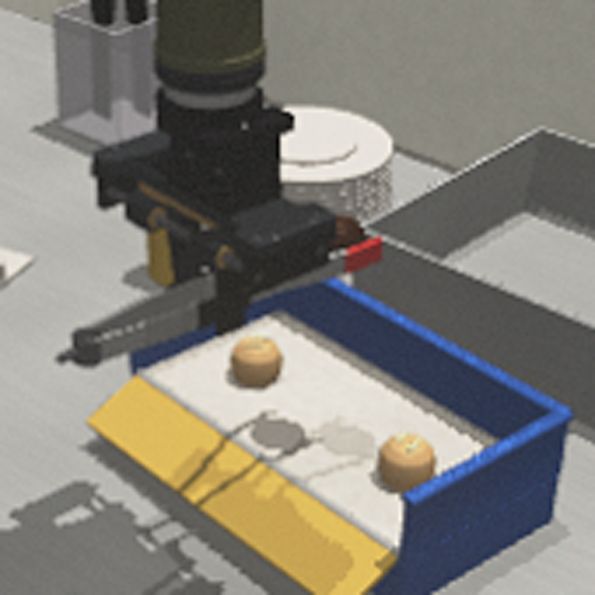

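The rye roll is held between the tips 16 cm above where it lay. The flap is down and the white rolls and other objects are unmoved, so I'll hand in.

```bash
python3 -c "
from bench import ctrl
print(ctrl.close_job()); s=ctrl.get_state(); print(s['time'],s['position'],s['grip_width']*87)"
```

```text
the job is handed in; nothing more can be done
None
the job is handed in; nothing more can be done
```

The job is handed in at about 19 s of the 56 s allowed, with the rye roll held in the tongs above the bin.

- **Flap:** I hooked it from inside with the shut fingers and pulled it past its balance point. It fell fully open and stayed down.
- **Tongs and roll:** I took the tongs from the rest at 52 mm over the pads and went in low through the open front. They closed on the rye roll at 30 N, and I lifted it straight up.

**Last checks:**
- The tool rose from 0.0486 to 0.2086 m, so the roll was lifted about 16 cm. The opening stayed at 37.2 mm, which matches a roll between the tips, after a one-second hold.
- By eye, the final pictures show the roll between the red tips above the bin, the flap down, and both white rolls and the other objects where they were.
- Reported forces never passed about 3.5 N, though they are only read at the end of each move.

The scene and side cameras disagreed by up to about 8 mm on the roll's position. I placed the tips between their estimates and confirmed in the scene picture, before closing, that they were centred on the roll. No check failed. After hand-in the state could no longer be read, so the final second is not confirmed.

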